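Kit the passed gears and the missing bearing at the inspection bench

TASK

Make up the kit in the blue tray: put the three gears with a green band flat onto the tray's spindle, the large one at the bottom, the medium one on it and the small one on top, and set the loose brass bearing upright into the empty place between the two bearings in the grey rack without disturbing those. Leave the two rejected gears with a red band lying where they are, and let go of everything.

Things in the scene. Friction and masses are not known exactly. Their poses are not given: they have to be found in the camera images.
- gear_large: Large passed gear: black flat ring gear lying flat, teeth around the rim, outer diameter 64 mm, thickness 14 mm, plain through bore 22 mm; its upper face carries a green painted band. Origin at the centre of its underside, z up; round, so yaw is of no matter. Loose.
- gear_medium: Medium passed gear: black flat ring gear lying flat, teeth around the rim, outer diameter 50 mm, thickness 14 mm, plain through bore 22 mm; its upper face carries a green painted band. Origin at the centre of its underside, z up; round, so yaw is of no matter. Loose.
- gear_small: Small passed gear: black flat ring gear lying flat, teeth around the rim, outer diameter 38 mm, thickness 14 mm, plain through bore 22 mm; its upper face carries a green painted band. Origin at the centre of its underside, z up; round, so yaw is of no matter. Loose.
- bearing: Brass plain bearing, a smooth upright ring of outer diameter 40 mm, bore 24 mm, height 26 mm, lower outer rim slightly bevelled. Origin at the centre of its underside, z along its axis, up. Loose. This one stands on the bench away from the tray; it is to go into the rack.
- reject_medium: Rejected medium gear: black flat ring gear lying flat, teeth around the rim, outer diameter 50 mm, thickness 14 mm, plain through bore 22 mm; its upper face carries a red painted band. Origin at the centre of its underside, z up; round, so yaw is of no matter. Loose. Stays where it is.
- reject_small: Rejected small gear: black flat ring gear lying flat, teeth around the rim, outer diameter 38 mm, thickness 14 mm, plain through bore 22 mm; its upper face carries a red painted band. Origin at the centre of its underside, z up; round, so yaw is of no matter. Loose. Stays where it is.
- stand: Spindle stand, fixed in the blue tray: round aluminium base, diameter 68 mm, 6 mm thick, with a central upright steel spindle, diameter 10 mm, its pointed tip 56 mm above the origin. Origin: centre of the base's underside (4 mm above the bench), z up. Gears lie 6, 20 and 34 mm above it. The fixed tray, 230 x 210 mm, rim 12 mm above the bench, holds stand and rack side by side.
- rack: Grey trough fixed in the blue tray beside the stand (centres 104 mm apart or more): 144 mm long (y axis), 62 mm wide (x axis), floor 4 mm thick, 4 mm walls with tops 10 mm above the origin, inside 136 x 54 mm. Origin: centre of its underside (4 mm above the bench), at the middle of the empty place; z up. Bearings stand at y = +44 and -44 mm; the gap between them is 48 mm.
- neighbour_a: Brass plain bearing, a smooth upright ring of outer diameter 40 mm, bore 24 mm, height 26 mm, lower outer rim slightly bevelled. Origin at the centre of its underside, z along its axis, up. Loose. Stands already in the rack at its +y end; must not be disturbed.
- neighbour_b: Brass plain bearing, a smooth upright ring of outer diameter 40 mm, bore 24 mm, height 26 mm, lower outer rim slightly bevelled. Origin at the centre of its underside, z along its axis, up. Loose. Stands already in the rack at its -y end; must not be disturbed.

How it is judged:
On the way, in this order (a step that is already met when the one before it is completed fails the run):
1. the large green gear is on the spindle, down on the base (horizontal distance between gear_large and stand below 0.01 m and z of gear_large in the frame of stand between 0.003 and 0.01 m and angle between gear_large's own z axis and vertical below 0.12 rad), for 0.2 s.
2. the medium green gear is on the spindle, down on the large one (all of step 1 and horizontal distance between gear_medium and stand below 0.01 m and z of gear_medium in the frame of stand between 0.017 and 0.024 m and angle between gear_medium's own z axis and vertical below 0.12 rad), for 0.2 s.
3. the small green gear is on the spindle, down on the medium one (all of step 2 and horizontal distance between gear_small and stand below 0.01 m and z of gear_small in the frame of stand between 0.031 and 0.038 m and angle between gear_small's own z axis and vertical below 0.12 rad), for 0.2 s.
At the end, for the whole second after the job is handed in: Green gears flat on the spindle (10 mm, 7 deg, height -3 to +4 mm): large, medium, small upwards; bearing upright on the rack floor within 8 mm (along) and 10 mm (across) of the middle of the gap; all at rest; rejects within 20 mm and the racked bearings within 9 mm of their starts, upright (all of step 3 and y of bearing in the frame of rack between -0.008 and 0.008 m and x of bearing in the frame of rack between -0.01 and 0.01 m and z of bearing in the frame of rack between 0.001 and 0.008 m and angle between bearing's own z axis and vertical below 0.12 rad and linear speed of each of gear_large, gear_medium, gear_small, bearing below 0.02 m/s and distance of each of reject_medium, reject_small from where it was at the start of the episode below 0.02 m and distance of each of neighbour_a, neighbour_b from where it was at the start of the episode below 0.009 m and angle between each of neighbour_a, neighbour_b, reject_medium, reject_small's own z axis and vertical below 0.15 rad); the robot touches nothing.
It fails at once if a rejected gear is moved more than 20 mm (distance of any of reject_medium, reject_small from where it was at the start of the episode above 0.02 m).
It fails at once if a bearing already in the rack is moved more than 9 mm or tipped by more than about 17 degrees (distance of any of neighbour_a, neighbour_b from where it was at the start of the episode above 0.009 m or angle between any of neighbour_a, neighbour_b's own z axis and vertical above 0.3 rad).
It also fails if it takes over 120 s, if anything falls off the work surface, if the arm or the gripper's body presses on something with over 40 N, if the wrist force passes 120 N, or if a joint passes its speed limit or range.

ROBOT

A 7-joint arm with a two-finger parallel gripper is mounted at the origin on the work surface. World frame = base frame: x ahead of the robot, y to its left, z up, the work surface at z = 0. Lengths are in m, angles in rad, forces in N, time in s.
With the tool pointing down it reaches from about 0.4 to 0.85 m from the base axis. Payload 6.9 kg.
Tool frame: the origin (TCP) lies on the centre line of the jaws, within the pads' length; the fingertips stand manip.tips_ahead ahead of it and the grasp point (between the pads) is the TCP (manip.tips_ahead is the distance from the TCP to the fingertips, in m); z points along the fingers, y is the line along which they close (so a half turn about z gives the same grasp; the last joint's range is limited). The gripper opens to 85 mm and grips with 20 to 120 N. Pads are 22 mm wide; open, the fingers measure 114 mm over their backs; the gripper's body (76 mm by 85 mm) begins 54 mm behind the grasp point. The pads swing forward as they close: fully open they stand 13 mm farther back than shut.
Start: joints at [1.264, 0.507, -0.238, 1.5, 0.126, 1.149, -0.155], TCP at [0.251, -0.573, 0.25] pointing down, gripper open.
Joint ranges: [-3.08, 3.08], [-0.24, 2.05], [-1.43, 1.35], [0, 2.5], [-1.52, 4.66], [0.17, 1.96], [-2.89, 2.89]. Speed limits (rad/s): [2.39, 2.39, 3.14, 3.14, 3.14, 3.14, 3.14].

INTERFACE

Orientations are given as a 3x3 rotation matrix whose columns are the frame's x, y, z axes.
In Python, from station import get_obs, vision, manip gives the robot as it stands.
- The arm moves only by the tool play_rows, never from a script. Its argument "increments" is a list that holds one entry, the list of rows, each a list of 5 numbers: the shift along the tool's x, y, z in units of 25 mm (1.0 is 25 mm), then the turn about the tool's z in units of 5 degrees (1.0 is 5 degrees), then the closure, from 0 (fully open) to 1 (shut). A call has 1 to 12 rows; each row shifts and turns the commanded pose from where the row before left it, along the tool's axes as they then stand; what a row does not reach is not made up. A row lasts 1/12 s, in which the tool goes at most 41.7 mm and 7.16 degrees, less where a joint would pass 70% of its speed; a pose out of reach is approached as far as the arm can. A call is refused whole if a number of a shift passes 1 or a number of a turn 1, either way. A call with a gripper value outside its range is refused whole. The fingers move at their own pace and stop on an object; the grip force is fixed at half the most. Time passes only in rows, so rows that do not move let the fingers close. It gives the time, the measured TCP pose, the force, the opening and the grip force at its end, in the units of the state.
- get_obs(): the state, without advancing time (a new reading comes with each control period).
- vision.camera(name): name is "side" or "top" or "wrist"; returns a dict with "color" (420x560x3 uint8, blue, green, red), "camera_matrix" (3x3 intrinsics, pixels), "R" (3x3) and "t" (3): a world point X has camera coordinates R X + t. Camera axes: x right, y down, z forward; pixel columns grow to the right and rows downward; lengths in m; the calibration is good to about 2 mm. A picture is of the moment at which its call begins. There is no depth.
- manip.hand_in(): hands the job in; it is judged then, once.
The state is a dict: "time": time; "q": joint angles; "qvel": joint speeds; "joint_torque": joint torques, N m; "eef_pos": TCP position; "tcp_rot": TCP orientation; "wrist_force": force on the tool from outside, world axes, zero at the start; "wrist_torque": the same for the moment, N m; "grip_width": finger opening in m; "grip_force": force on a finger pad.
Only numpy, scipy, OpenCV 4.12 (cv2) and the standard library are available. Lean on these libraries where they do the work, as an engineer would, in place of code of your own. Each camera call takes 0.05 s, during which the arm holds its last target. There are 200 camera calls.

## Working session

There is one attempt and no reset: what is moved stays moved. The work goes in short steps, Python scripts to look and compute and a tool call to move; the robot and the scene stay as the last step left them, time stands still between calls to the robot, and variables do not carry over. Pictures are saved under pics/ and viewed, at most 18 in all, crops included, and the job is handed in when it is done.

Besides the shell and the picture viewer there is one more tool, called as name([rows], argument=value, ...), one row to a line, values as JSON. play_rows: Moves the arm, as the interface text tells. Its arguments: {"type":"object","properties":{"increments":{"type":"array"}},"required":["increments"]}

```bash
ls; mkdir -p pics; python3 - <<'E'
from station import get_obs, vision, manip
import cv2,numpy as np
o=get_obs()
for k in("time","eef_pos","tcp_rot","wrist_force","grip_width"):print(k,np.round(o[k],4))
print(manip.tips_ahead)
for n in("top","side"):
    c=vision.camera(n);cv2.imwrite(f"pics/{n}0.png",c["color"]);print(n,c["camera_matrix"],np.round(c["R"],3),c["t"])
E
```

```text
pics
time 0.0
eef_pos [ 0.2505 -0.5721  0.2494]
tcp_rot [[ 9.160e-01  4.012e-01 -7.000e-04]
 [ 4.012e-01 -9.160e-01  1.700e-03]
 [ 0.000e+00 -1.800e-03 -1.000e+00]]
wrist_force [-0.0302  1.1026  1.0924]
grip_width 0.085
0.019
top [[440.63260447   0.         283.55893077]
 [  0.         440.63260447 213.94112913]
 [  0.           0.           1.        ]] [[-0.001 -1.    -0.005]
 [-0.981  0.002 -0.193]
 [ 0.193  0.005 -0.981]] [0.04606896 0.52972389 0.80960572]
side [[399.58565115   0.         274.59414769]
 [  0.         399.58565115 211.18606451]
 [  0.           0.           1.        ]] [[ 0.799 -0.601 -0.016]
 [-0.346 -0.437 -0.83 ]
 [ 0.492  0.669 -0.557]] [-0.41970055  0.23096663  0.55841451]
```

View pics/top0.png

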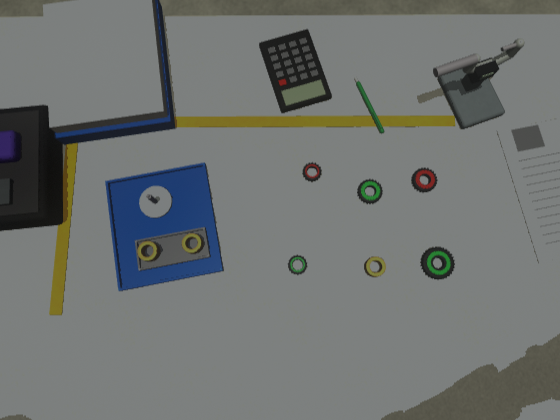

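View pics/side0.png

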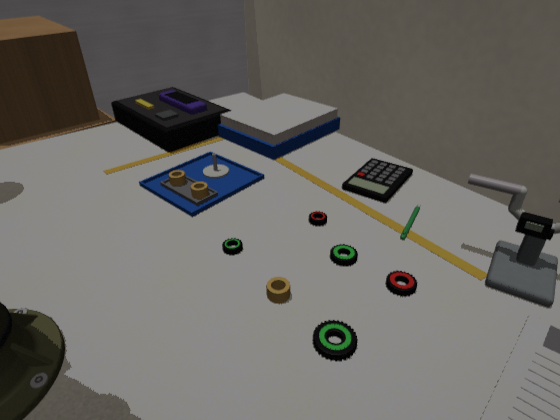

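The top view shows the large green gear at (437,263), medium green at (370,191), small green at (298,264), and loose brass at (375,266). The rejects are at (424,180) and (312,172), the spindle base at (155,201), and the racked bearings at (148,251) and (192,243). The side view shows the same layout, with the spindle tip near (214,153).

```bash
cat > h.py <<'E'
from station import get_obs, vision, manip
import cv2,numpy as np
def mask(img,col):
    h=cv2.cvtColor(img,cv2.COLOR_BGR2HSV)
    r={'green':[(45,90,50),(80,255,255)],'brass':[(18,70,50),(32,255,255)],'blue':[(105,150,50),(125,255,255)]}
    if col=='red': return cv2.inRange(h,(0,120,60),(8,255,255))|cv2.inRange(h,(172,120,60),(180,255,255))
    return cv2.inRange(h,*r[col])
def blobs(img,col,amin=40,amax=1e9):
    m=cv2.morphologyEx(mask(img,col),cv2.MORPH_CLOSE,np.ones((3,3)))
    cs,_=cv2.findContours(m,cv2.RETR_EXTERNAL,cv2.CHAIN_APPROX_NONE)
    out=[]
    for c in cs:
        if len(c)>=8:
            e=cv2.fitEllipse(cv2.convexHull(c)) if len(cv2.convexHull(c))>=5 else None
            a=cv2.contourArea(c)
            if e and amin<a<amax: out.append((np.array(e[0]),e[1],a))
    return out
def ray(c,p):
    d=np.linalg.inv(c["camera_matrix"])@np.array([p[0],p[1],1.]);R=np.array(c["R"])
    return -R.T@np.array(c["t"]),R.T@d/np.linalg.norm(d)
def plane(c,p,z):
    o,d=ray(c,p);return o+d*(z-o[2])/d[2]
def tri(c1,p1,c2,p2):
    A=[];b=[]
    for c,p in((c1,p1),(c2,p2)):
        o,d=ray(c,p);P=np.eye(3)-np.outer(d,d);A.append(P);b.append(P@o)
    x=np.linalg.lstsq(np.vstack(A),np.hstack(b),rcond=None)[0]
    return x,np.linalg.norm(np.vstack(A)@x-np.hstack(b))
def proj(c,X):
    p=c["camera_matrix"]@(np.array(c["R"])@X+c["t"]);return p[:2]/p[2]
E
python3 - <<'E'
from h import *
T=vision.camera("top");S=vision.camera("side")
for col in("green","red","brass","blue"):
    B=blobs(S["color"],col,40)
    for p,ax,a in blobs(T["color"],col):
        X=plane(T,p,.02); print(col,p.round(1),np.round(ax,1),a,X.round(4),end=" ")
        if B:
            q=min(B,key=lambda b:np.linalg.norm(b[0]-proj(S,X)))[0]
            x,e=tri(T,p,S,q);print("| side",q.round(1),x.round(4),round(e,4))
for n in("top","wrist"):
    pass
W=vision.camera("wrist");o=get_obs();R=o["tcp_rot"]
print(W["camera_matrix"].round(1)); print("cam in tool",(R.T@(-np.array(W["R"]).T@W["t"]-o["eef_pos"])).round(4));print((R.T@np.array(W["R"]).T).round(3))
E
```

```text
green [297.3 264.1] [14.8 15.3] 164.0 [0.4345 0.0183 0.02  ] | side [231.7 243.1] [0.435  0.0182 0.0127] 0.0002
green [438.2 262.4] [23.4 25.1] 433.0 [ 0.4375 -0.261   0.02  ] | side [334.8 336.4] [ 0.4382 -0.2639  0.0117] 0.0001
green [370.1 190.2] [19.4 20. ] 281.5 [ 0.5853 -0.1318  0.02  ] | side [343.6 251.7] [ 0.5873 -0.1334  0.0121] 0.0001
green [370.2 107.1] [ 6.1 60. ] 184.5 [ 0.7673 -0.1392  0.02  ] | side [410.  222.3] [ 0.7755 -0.1428  0.0022] 0.0001
red [424.8 178.7] [18.6 19.7] 270.5 [ 0.6092 -0.2452  0.02  ] | side [401.5 279.7] [ 0.6116 -0.2479  0.0121] 0.0003
red [311.7 170.6] [13.7 14.2] 138.5 [ 0.6272 -0.0128  0.02  ] | side [317.6 215.3] [ 0.6298 -0.0134  0.0123] 0.0004
brass [374.9 266.3] [19.8 20.9] 299.5 [ 0.43   -0.1354  0.02  ] | side [278.2 289.6] [ 0.4304 -0.1368  0.0124] 0.0003
brass [146.8 250.4] [19.8 20.5] 298.0 [0.4624 0.3188 0.02  ] | side [176.7 177.4] [0.4625 0.3194 0.0183] 0.0001
brass [191.2 242.6] [19.7 20.4] 294.5 [0.4778 0.2306 0.02  ] | side [199.  189.4] [0.4776 0.2308 0.0195] 0.0004
brass [ 62.6 236.4] [ 16.1 233.1] 1871.0 [0.4908 0.4904 0.02  ] | side [163.7 154.5] [0.4982 0.4974 0.0025] 0.0074
brass [275.  123.8] [ 78.4 202.8] 1990.0 [0.7303 0.0633 0.02  ] | side [344.3 196.5] [ 0.7648  0.0563 -0.031 ] 0.0209
brass [418. 120.] [ 13.  110.6] 742.0 [ 0.7378 -0.239   0.02  ] | side [447.  255.6] [ 0.7499 -0.2481 -0.0061] 0.0015
blue [164.9 225.6] [131.1 154.7] 11106.0 [0.5126 0.2853 0.02  ] | side [201.3 181.3] [0.5146 0.2908 0.0017] 0.0017
blue [114.2 124.8] [ 19.4 123.7] 435.0 [0.7291 0.4037 0.02  ] | side [201.3 181.3] [ 0.6828  0.4611 -0.0898] 0.1248
[[289.3   0.  277.5]
 [  0.  289.3 208.1]
 [  0.    0.    1. ]]
cam in tool [ 0.0666 -0.0006 -0.1224]
[[ 0.001 -0.965 -0.26 ]
 [ 1.     0.001 -0.   ]
 [ 0.    -0.26   0.965]]
```

play_rows([
  [[0,0,0,1,0],[0,0,0,1,0],[0,0,0,0.8,0],[0,0,0,0,0]],
])

```text
time: 0.58
eef_pos: [0.2507, -0.5724, 0.2502]
tcp_rot: [[0.986, 0.165, -0.0], [0.165, -0.986, 0.0], [-0.0, -0.0, -1.0]]
wrist_force: [0.4, 0.2, -0.5]
grip_width: 0.0852
grip_force: 0.0
```

```bash
cat >> h.py <<'E'
def need(x,y,z):
    o=get_obs();R=o["tcp_rot"];d=R.T@(np.array([x,y,z])-o["eef_pos"])
    print("t",round(o["time"],2),"pos",o["eef_pos"].round(4),"yaw_y",round(np.degrees(np.arctan2(R[1,1],R[0,1])),2),"units",(d/.025).round(2),"F",o["wrist_force"].round(1),"w",round(o["grip_width"],4))
E
python3 -c "
from h import *
need(.438,-.263,.15)"
```

```text
t 0.58 pos [ 0.2507 -0.5724  0.2502] yaw_y -80.53 units [  9.43 -10.97   4.01] F [ 0.4  0.2 -0.5] w 0.0852
```

play_rows([
  [[0.8,-0.92,0.3,0,0],[0.8,-0.92,0.3,0,0],[0.8,-0.92,0.3,0,0],[0.8,-0.92,0.3,0,0],[0.8,-0.92,0.3,0,0],[0.8,-0.92,0.3,0,0],[0.8,-0.92,0.4,0,0],[0.8,-0.92,0.4,0,0],[0.8,-0.92,0.4,0,0],[0.8,-0.92,0.4,0,0],[0.8,-0.92,0.4,0,0],[0.6,-0.8,0.2,0,0]],
])

```text
time: 1.58
eef_pos: [0.4376, -0.2617, 0.1494]
tcp_rot: [[0.985, 0.172, -0.0], [0.172, -0.985, 0.001], [-0.0, -0.001, -1.0]]
wrist_force: [0.9, -1.2, -0.8]
grip_width: 0.0852
grip_force: 0.0
```

```bash
python3 - <<'E'
from h import *
need(.438,-.263,.15)
W=vision.camera("wrist");cv2.imwrite("pics/w1.png",W["color"])
for col in("green","red","brass"):
  for p,ax,a in blobs(W["color"],col,300): print(col,p.round(1),np.round(ax,1),a,plane(W,p,.026 if col=="brass" else .014).round(4))
E
```

```text
t 1.58 pos [ 0.4376 -0.2617  0.1494] yaw_y -80.11 units [ 0.01  0.06 -0.02] F [ 0.9 -1.2 -0.8] w 0.0852
green [280.2 203.5] [50.1 50.8] 1938.0 [ 0.4391 -0.263   0.014 ]
green [147.7  -6.6] [49.9 57.2] 562.0 [ 0.5857 -0.1334  0.014 ]
red [299.6 -12.2] [49.3 55.1] 411.5 [ 0.6095 -0.2479  0.014 ]
brass [135.2 190.5] [41.4 46.9] 1480.5 [ 0.4318 -0.1365  0.026 ]
```

View pics/w1.png

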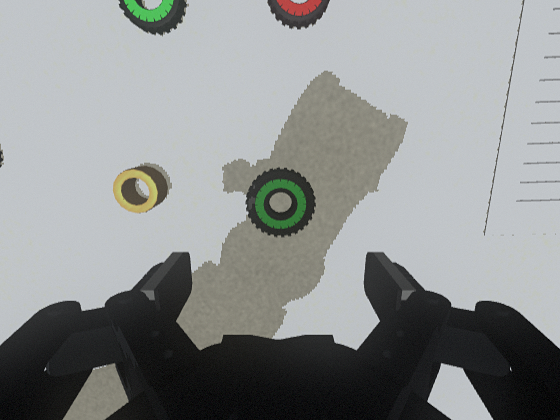

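The picture shows the large green gear at pixel (280,203), between the fingertips at about (180,255) and (375,255). The open tips work out about 5 mm ahead of the TCP, so I take tips_ahead as the shut value. I descend now.

play_rows([
  [[0.05,0.06,0.8,0,0],[0,0,0.9,0,0],[0,0,0.9,0,0],[0,0,0.9,0,0],[0,0,0.8,0,0],[0,0,0.6,0,0],[0,0,0.4,0,0],[0,0,0,0,0.1],[0,0,0,0,0.3],[0,0,0,0,0.5],[0,0,0,0,0.7],[0,0,0,0,0.7]],
])

```text
time: 2.63
eef_pos: [0.4385, -0.2655, 0.0191]
tcp_rot: [[0.986, 0.168, 0.001], [0.168, -0.986, -0.001], [0.001, 0.001, -1.0]]
wrist_force: [-1.2, 1.5, 7.7]
grip_width: 0.0602
grip_force: 65.0
```

```bash
python3 - <<'E'
from h import *
o=get_obs();print(o["grip_force"])
need(.4391,-.263,.0165)
W=vision.camera("wrist");cv2.imwrite("pics/w2.png",W["color"])
E
```

```text
65.03732062876225
t 2.63 pos [ 0.4385 -0.2655  0.0191] yaw_y -80.33 units [ 0.04 -0.1   0.1 ] F [-1.2  1.5  7.7] w 0.0602
```

View pics/w2.png

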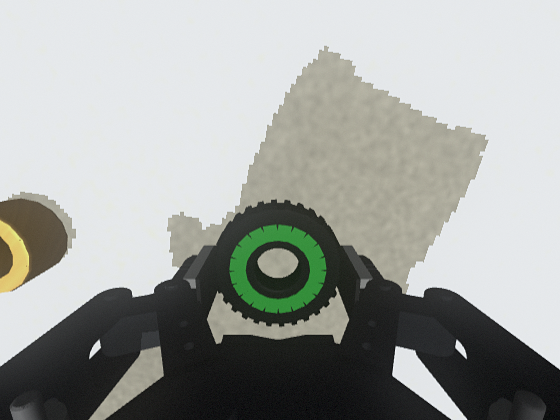

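The gear is gripped at 60 mm. The TCP stands at 19 mm with about 8 N upward, so the tips seem to have swung down onto the bench. I'll regrip about 4 mm higher so the tips clear the base.

play_rows([
  [[0,0,0,0,0.15],[0,0,0,0,0.15],[0,0,-0.2,0,0.15],[0,0,0,0,0.15],[0,0,0,0,0.15]],
])

```text
time: 3.1
eef_pos: [0.4384, -0.2655, 0.0232]
tcp_rot: [[0.986, 0.168, 0.001], [0.168, -0.986, -0.0], [0.001, 0.001, -1.0]]
wrist_force: [-0.3, -0.4, 1.2]
grip_width: 0.0724
grip_force: 0.0
```

```bash
python3 - <<'E'
from h import *
need(.4391,-.263,.023)
W=vision.camera("wrist")
for p,ax,a in blobs(W["color"],"green",300): print(p.round(1),plane(W,p,.014).round(4))
E
```

```text
t 3.1 pos [ 0.4384 -0.2655  0.0232] yaw_y -80.35 units [ 0.05 -0.09  0.01] F [-0.3 -0.4  1.2] w 0.0724
[277.8 264.4] [ 0.4401 -0.2646  0.014 ]
```

play_rows([
  [[0,0,0,0,0.4],[0,0,0,0,0.7],[0,0,0,0,0.7],[0,0,0,0,0.7],[0,0,-0.4,0,0.7],[0,0,-0.8,0,0.7],[0,0,-1,0,0.7],[0,0,-1,0,0.7],[0,0,-1,0,0.7],[0,0,-0.8,0,0.7],[0,0,0,0,0.7]],
])

```text
time: 4.07
eef_pos: [0.4398, -0.2661, 0.1517]
tcp_rot: [[0.986, 0.167, 0.005], [0.168, -0.986, -0.003], [0.005, 0.004, -1.0]]
wrist_force: [1.0, -0.2, -0.6]
grip_width: 0.0588
grip_force: 64.4
```

```bash
python3 - <<'E'
from h import *
T=vision.camera("top");cv2.imwrite("pics/t2.png",cv2.resize(T["color"][150:310,90:240],None,fx=3.7,fy=3.7,interpolation=cv2.INTER_CUBIC))
# stand: bright low-saturation blob inside tray
def tray(c,box,z):
    h=cv2.cvtColor(c["color"],cv2.COLOR_BGR2HSV);m=cv2.inRange(h,(0,0,110),(180,60,255))
    x0,x1,y0,y1=box;mm=np.zeros_like(m);mm[y0:y1,x0:x1]=m[y0:y1,x0:x1]
    for q in cv2.findContours(mm,cv2.RETR_EXTERNAL,cv2.CHAIN_APPROX_NONE)[0]:
        if cv2.contourArea(q)>100:
            e=cv2.fitEllipse(cv2.convexHull(q));print(np.round(e,1) if 0 else e,cv2.contourArea(q),plane(c,e[0],z).round(4))
            return e[0]
a=tray(T,(130,185,175,225),.01)
S=vision.camera("side");b=tray(S,(195,235,158,183),.01)
if a and b:print(tri(T,a,S,b))
need(.55,.28,.15)
W=vision.camera("wrist");cv2.imwrite("pics/w3.png",W["color"])
E
```

```text
((154.79995727539062, 201.0755615234375), (30.293169021606445, 32.844234466552734), 49.45315933227539) 746.0 [0.5657 0.3115 0.01  ]
((215.28573608398438, 170.16671752929688), (12.282666206359863, 26.01640510559082), 85.0161361694336) 202.5 [0.5638 0.3069 0.01  ]
(array([0.56654257, 0.31248735, 0.00675027]), np.float64(0.00014941389102985308))
t 4.17 pos [ 0.4382 -0.2654  0.1485] yaw_y -80.36 units [  8.06 -20.76  -0.07] F [-0.4  0.3 -1.2] w 0.0591
```

View pics/t2.png

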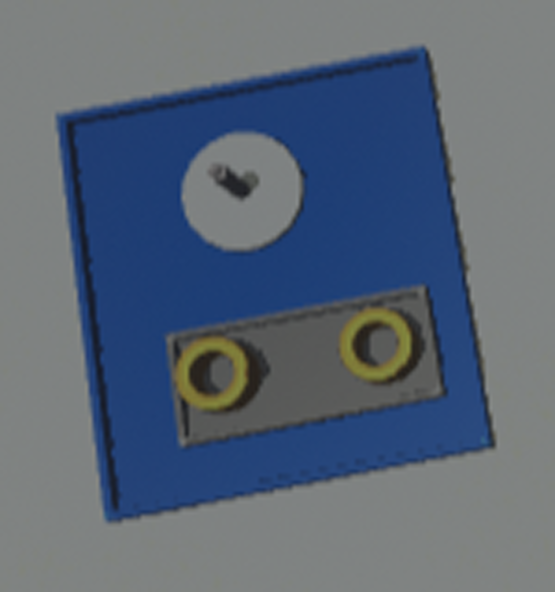

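The tray crop shows the spindle base centred in the upper half and the two racked bearings, with an empty middle. The base computes to about (0.566, 0.3115). I carry the gear to a stop short of it and look with the wrist camera.

play_rows([
  [[0.5,-0.9,0,0,0.7],[0.5,-0.95,0,0,0.7],[0.5,-0.95,0,0,0.7],[0.5,-0.95,0,0,0.7],[0.5,-0.95,0,0,0.7],[0.5,-0.95,0,0,0.7],[0.5,-0.95,0,0,0.7],[0.5,-0.95,0,0,0.7],[0.5,-0.95,0,0,0.7],[0.5,-0.95,0,0,0.7],[0.5,-0.95,0,0,0.7],[0.5,-0.95,0,0,0.7]],
])

```text
time: 5.22
eef_pos: [0.5378, 0.0409, 0.1462]
tcp_rot: [[0.986, 0.168, -0.003], [0.168, -0.986, -0.0], [-0.003, -0.0, -1.0]]
wrist_force: [0.7, -1.1, -0.2]
grip_width: 0.0588
grip_force: 64.4
```

play_rows([
  [[0,-0.95,0,0,0.7],[0,-0.95,0,0,0.7],[0,-0.95,0,0,0.7],[0,-0.95,0,0,0.7],[0,-0.95,0,0,0.7],[0,-0.95,0,0,0.7],[0,-0.95,0,0,0.7],[0,-0.95,0,0,0.7],[0,-0.95,0,0,0.7],[0,-0.9,0,0,0.7],[0,-0.6,0,0,0.7],[0,0,0,0,0.7]],
])

```text
time: 6.22
eef_pos: [0.4941, 0.2915, 0.1462]
tcp_rot: [[0.985, 0.173, -0.003], [0.173, -0.985, 0.001], [-0.003, -0.002, -1.0]]
wrist_force: [0.0, -0.0, -0.3]
grip_width: 0.0593
grip_force: 64.4
```

```bash
python3 - <<'E'
from h import *
need(.5657,.3115,.10)
W=vision.camera("wrist");cv2.imwrite("pics/w3.png",W["color"])
for p,ax,a in blobs(W["color"],"green",300): print("g",p.round(1),plane(W,p,get_obs()["eef_pos"][2]-.0092).round(4))
for p,ax,a in blobs(W["color"],"brass",300): print("b",p.round(1),ax,plane(W,p,.034).round(4))
print("stand proj",proj(W,np.array([.5657,.3115,.01])),proj(W,np.array([.5657,.3115,.06])))
E
```

```text
t 6.22 pos [0.4941 0.2915 0.1462] yaw_y -80.04 units [ 2.96 -0.29  1.84] F [ 0.  -0.  -0.3] w 0.0593
g [535.8 305.8] [0.496  0.1566 0.137 ]
g [277.6 262.9] [0.4966 0.2926 0.137 ]
b [348.4 232.8] (32.21715545654297, 50.63280487060547) [0.4856 0.229  0.034 ]
b [ 56.5 144.2] (56.683109283447266, 345.95172119140625) [0.5179 0.4748 0.034 ]
stand proj [270.10613201 120.47781271] [268.16021311 118.35620152]
```

View pics/w3.png

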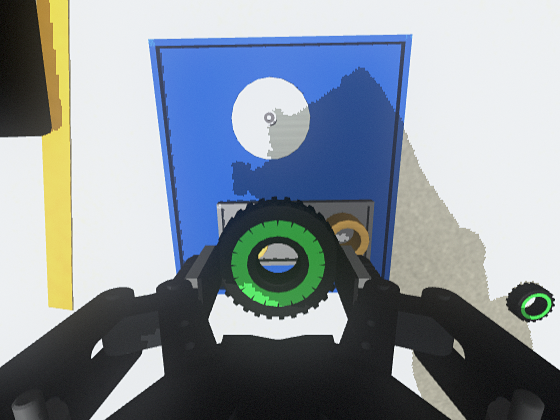

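The spindle shows at (269,117), within about 1 px of its predicted place. The held gear's band is centred at (278,263).

play_rows([
  [[0.5,-0.05,0.2,0,0.7],[0.8,-0.05,0.4,0,0.7],[0.8,-0.05,0.4,0,0.7],[0.55,-0.05,0.4,0,0.7],[0.2,-0.07,0.4,0,0.7],[0,0,0,0,0.7],[0,0,0,0,0.7]],
])

```text
time: 6.85
eef_pos: [0.5643, 0.3047, 0.1014]
tcp_rot: [[0.986, 0.167, -0.003], [0.167, -0.986, -0.002], [-0.003, 0.001, -1.0]]
wrist_force: [0.1, -0.2, -0.3]
grip_width: 0.0588
grip_force: 64.4
```

```bash
python3 - <<'E'
from h import *
need(.5657-.0025,.3115-.0011,.0345)
W=vision.camera("wrist");cv2.imwrite("pics/w4.png",W["color"])
for p,ax,a in blobs(W["color"],"green",300): print("g",p.round(1),plane(W,p,get_obs()["eef_pos"][2]-.0092).round(4))
E
```

```text
t 6.85 pos [0.5643 0.3047 0.1014] yaw_y -80.38 units [ 0.   -0.24  2.68] F [ 0.1 -0.2 -0.3] w 0.0588
g [277.6 263. ] [0.5672 0.3058 0.0932]
```

View pics/w4.png

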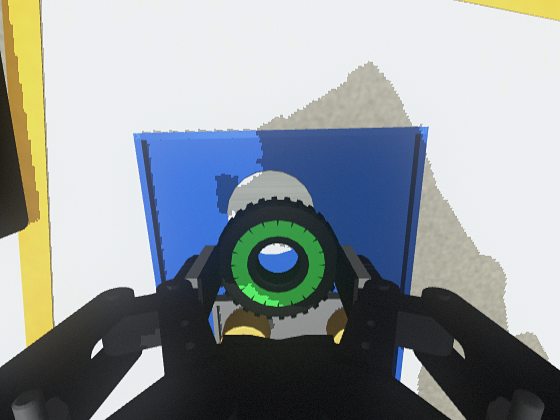

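The base, at col 270, lies left of the gear at col 278. That agrees with the remaining −0.24 in tool y, so I correct and lower.

play_rows([
  [[0,-0.24,0,0,0.7],[0,0,0.3,0,0.7],[0,0,0.5,0,0.7],[0,0,0.5,0,0.7],[0,0,0.5,0,0.7],[0,0,0.5,0,0.7],[0,0,0.3,0,0.7],[0,0,0.1,0,0.7],[0,0,0,0,0.7]],
])

```text
time: 7.65
eef_pos: [0.5639, 0.3117, 0.0346]
tcp_rot: [[0.986, 0.168, -0.001], [0.168, -0.986, -0.001], [-0.001, 0.0, -1.0]]
wrist_force: [0.2, 0.7, 0.8]
grip_width: 0.059
grip_force: 64.5
```

```bash
python3 - <<'E'
from h import *
need(.5657-.0025,.3115-.0011,.0345)
W=vision.camera("wrist")
for p,ax,a in blobs(W["color"],"green",300): print("g",p.round(1),plane(W,p,get_obs()["eef_pos"][2]-.0092).round(4))
E
```

```text
t 7.65 pos [0.5639 0.3117 0.0346] yaw_y -80.35 units [-0.04  0.04  0.01] F [0.2 0.7 0.8] w 0.059
g [277.6 263. ] [0.5665 0.3127 0.0257]
```

Release gently, then rise straight up.

play_rows([
  [[0,0,0,0,0.3],[0,0,0,0,0.1],[0,0,0,0,0],[0,0,0,0,0],[0,0,-0.4,0,0],[0,0,-0.8,0,0],[0,0,-1,0,0],[0,0,-1,0,0],[0,0,-1,0,0],[0,0,-0.5,0,0]],
])

```text
time: 8.53
eef_pos: [0.5655, 0.3126, 0.1571]
tcp_rot: [[0.986, 0.168, 0.004], [0.168, -0.986, 0.003], [0.004, -0.002, -1.0]]
wrist_force: [1.2, 1.0, 0.4]
grip_width: 0.0856
grip_force: 0.0
```

```bash
python3 - <<'E'
from h import *
need(.586,-.1334,.15)
T=vision.camera("top");S=vision.camera("side");W=vision.camera("wrist")
for p,ax,a in blobs(W["color"],"green",300): print("g",p.round(1),ax,plane(W,p,.024).round(4))
for p,ax,a in blobs(W["color"],"brass",300): print("b",p.round(1),ax,plane(W,p,.034).round(4))
for p,ax,a in blobs(S["color"],"green",40): print("S",p.round(1),plane(S,p,.024).round(4))
for p,ax,a in blobs(T["color"],"green",40): print("T",p.round(1),plane(T,p,.024).round(4))
E
```

```text
t 8.53 pos [0.5655 0.3126 0.1571] yaw_y -80.36 units [-2.18 17.73  0.24] F [1.2 1.  0.4] w 0.0856
g [278.7 206. ] (50.81031036376953, 51.76605987548828) [0.5661 0.3127 0.024 ]
b [258.6 309.1] (35.19710922241211, 39.942047119140625) [0.4639 0.3149 0.034 ]
b [348.2 304.5] (41.05824279785156, 44.84776306152344) [0.4835 0.2307 0.034 ]
b [ 87.7 139.6] (35.2042121887207, 381.7566223144531) [0.5978 0.4786 0.034 ]
b [471.6  27.9] (45.4212646484375, 249.95338439941406) [0.7296 0.1935 0.034 ]
S [343.6 251.7] [ 0.5764 -0.1431  0.024 ]
S [232.1 243.2] [0.4285 0.0049 0.024 ]
S [409.8 222.6] [ 0.7462 -0.1601  0.024 ]
S [213.6 164.8] [0.563  0.3111 0.024 ]
T [297.2 264. ] [0.4344 0.0185 0.024 ]
T [152.1 200.4] [0.5639 0.3128 0.024 ]
T [370.1 190.1] [ 0.5844 -0.1311  0.024 ]
T [370.2 107.1] [ 0.7655 -0.1384  0.024 ]
```

The large gear is seated at (0.566, 0.3127). Next is the medium gear, at about (0.5857, −0.1334).

play_rows([
  [[-0.1,0.7,0,0,0],[-0.12,0.95,0,0,0],[-0.12,0.95,0,0,0],[-0.12,0.95,0,0,0],[-0.12,0.95,0,0,0],[-0.12,0.95,0,0,0],[-0.12,0.95,0,0,0],[-0.12,0.95,0,0,0],[-0.12,0.95,0,0,0],[-0.12,0.95,0,0,0],[-0.12,0.95,0,0,0],[-0.12,0.95,0,0,0]],
])

```text
time: 9.68
eef_pos: [0.5752, 0.0298, 0.1517]
tcp_rot: [[0.986, 0.168, -0.002], [0.168, -0.986, -0.0], [-0.002, -0.0, -1.0]]
wrist_force: [0.8, 0.1, -0.9]
grip_width: 0.0856
grip_force: 0.0
```

play_rows([
  [[-0.12,0.95,0,0,0],[-0.12,0.95,0,0,0],[-0.12,0.95,0,0,0],[-0.12,0.95,0,0,0],[-0.12,0.95,0,0,0],[-0.12,0.95,0,0,0],[0,0.8,0,0,0],[0,0.1,0,0,0],[0,0,0,0,0]],
])

```text
time: 10.43
eef_pos: [0.5852, -0.1363, 0.1516]
tcp_rot: [[0.986, 0.165, -0.002], [0.165, -0.986, -0.0], [-0.002, -0.0, -1.0]]
wrist_force: [0.9, 0.3, 0.8]
grip_width: 0.0853
grip_force: 0.0
```

```bash
python3 - <<'E'
from h import *
W=vision.camera("wrist")
for col in("green","red"):
  for p,ax,a in blobs(W["color"],col,300):
    X=plane(W,p,.014);print(col,p.round(1),X.round(4))
    if col=="green" and abs(p[0]-278)<60:need(X[0],X[1],.0232)
E
```

```text
green [275.1 200.9] [ 0.5876 -0.1329  0.014 ]
t 10.48 pos [ 0.5854 -0.1345  0.1518] yaw_y -80.4 units [ 0.1  -0.04  5.14] F [-0.  -0.2 -0.9] w 0.0856
green [332.7  22.9] [ 0.7386 -0.1543  0.014 ]
t 10.48 pos [ 0.5854 -0.1345  0.1518] yaw_y -80.4 units [5.92 1.81 5.13] F [-0.  -0.2 -0.9] w 0.0856
red [401.5 195.6] [ 0.6118 -0.2469  0.014 ]
red [147.6 132.3] [ 0.6298 -0.0136  0.014 ]
```

play_rows([
  [[0.1,-0.04,0.8,0,0],[0,0,0.9,0,0],[0,0,0.9,0,0],[0,0,0.9,0,0],[0,0,0.8,0,0],[0,0,0.5,0,0],[0,0,0.3,0,0.2],[0,0,0,0,0.5],[0,0,0,0,0.8],[0,0,0,0,0.8],[0,0,0,0,0.8],[0,0,0,0,0.8]],
])

```text
time: 11.48
eef_pos: [0.5891, -0.1329, 0.0265]
tcp_rot: [[0.986, 0.168, 0.002], [0.168, -0.986, -0.0], [0.002, 0.0, -1.0]]
wrist_force: [0.2, 1.6, 5.2]
grip_width: 0.045
grip_force: 61.6
```

play_rows([
  [[0,0,-0.4,0,0.8],[0,0,-0.8,0,0.8],[0,0,-1,0,0.8],[0,0,-1,0,0.8],[0,0,-1,0,0.8],[0,0,-0.8,0,0.8],[0,-0.5,0,0,0.8],[0,-0.95,0,0,0.8],[0,-0.95,0,0,0.8],[0,-0.95,0,0,0.8],[0,-0.95,0,0,0.8],[0,-0.95,0,0,0.8]],
])

```text
time: 12.48
eef_pos: [0.5656, -0.0025, 0.1505]
tcp_rot: [[0.986, 0.168, -0.0], [0.168, -0.986, 0.0], [-0.0, -0.0, -1.0]]
wrist_force: [0.1, -0.2, -0.3]
grip_width: 0.0454
grip_force: 61.2
```

```bash
python3 - <<'E'
from h import *
need(.5657,.3115,.15)
W=vision.camera("wrist");cv2.imwrite("pics/w5.png",W["color"])
for p,ax,a in blobs(W["color"],"green",300):print(p.round(1),ax,plane(W,p,get_obs()["eef_pos"][2]-.01).round(4))
E
```

```text
t 12.48 pos [ 0.5656 -0.0025  0.1505] yaw_y -80.35 units [  2.11 -12.38   0.02] F [ 0.1 -0.2 -0.3] w 0.0454
[237.3 320.4] (25.525989532470703, 28.99889373779297) [0.5315 0.014  0.1407]
[277.5 265.8] (71.99775695800781, 78.20108032226562) [ 0.5663 -0.0016  0.1407]
[498.7  24.1] (16.266632080078125, 79.78338623046875) [ 0.6869 -0.0719  0.1407]
```

View pics/w5.png

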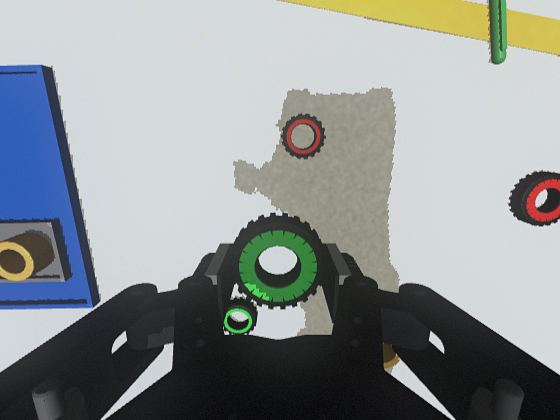

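The medium gear is held centred at (277,266) and the rejects are untouched at (302,135) and (545,195). I carry on to the spindle.

play_rows([
  [[0.2,-0.95,0,0,0.8],[0.2,-0.95,0,0,0.8],[0.2,-0.95,0,0,0.8],[0.2,-0.95,0,0,0.8],[0.2,-0.95,0,0,0.8],[0.2,-0.95,0,0,0.8],[0.2,-0.95,0,0,0.8],[0.2,-0.95,0,0,0.8],[0.2,-0.95,0,0,0.8],[0.2,-0.95,0,0,0.8],[0.1,-0.95,0,0,0.8],[0,-0.95,0,0,0.8]],
])

```text
time: 13.53
eef_pos: [0.5702, 0.2871, 0.1504]
tcp_rot: [[0.986, 0.167, 0.0], [0.167, -0.986, 0.0], [0.0, -0.0, -1.0]]
wrist_force: [0.6, 0.3, 0.1]
grip_width: 0.0453
grip_force: 61.3
```

play_rows([
  [[0,-0.8,0,0,0.8],[0,-0.1,0,0,0.8],[0,0,0.4,0,0.8],[0,0,0.4,0,0.8],[0,0,0,0,0.8],[0,0,0,0,0.8]],
])

```text
time: 14.03
eef_pos: [0.5665, 0.3059, 0.129]
tcp_rot: [[0.986, 0.166, -0.002], [0.166, -0.986, -0.002], [-0.002, 0.002, -1.0]]
wrist_force: [0.4, 0.4, -0.2]
grip_width: 0.0449
grip_force: 61.3
```

```bash
python3 - <<'E'
from h import *
W=vision.camera("wrist")
for p,ax,a in blobs(W["color"],"green",1000):print(p.round(1),ax,plane(W,p,get_obs()["eef_pos"][2]-.0125).round(4))
need(.565,.311,.0515)
E
```

```text
[277.7 265.6] (72.60989379882812, 78.54026794433594) [0.5662 0.3064 0.1172]
t 14.08 pos [0.5668 0.3064 0.1297] yaw_y -80.46 units [-0.04 -0.2   3.13] F [-0.6 -0.6 -0.4] w 0.0448
```

play_rows([
  [[-0.04,-0.2,0.2,0,0.8],[0,0,0.5,0,0.8],[0,0,0.5,0,0.8],[0,0,0.5,0,0.8],[0,0,0.5,0,0.8],[0,0,0.4,0,0.8],[0,0,0.3,0,0.8],[0,0,0.2,0,0.8],[0,0,0,0,0.8]],
])

```text
time: 14.83
eef_pos: [0.5643, 0.3127, 0.0516]
tcp_rot: [[0.986, 0.168, -0.001], [0.168, -0.986, -0.001], [-0.002, 0.001, -1.0]]
wrist_force: [-0.1, 0.5, -0.2]
grip_width: 0.045
grip_force: 61.3
```

```bash
python3 - <<'E'
from h import *
need(.565,.311,.0515)
E
```

```text
t 14.83 pos [0.5643 0.3127 0.0516] yaw_y -80.35 units [0.02 0.07 0.01] F [-0.1  0.5 -0.2] w 0.045
```

play_rows([
  [[0,0,0,0,0.5],[0,0,0,0,0.3],[0,0,0,0,0.1],[0,0,0,0,0],[0,0,0,0,0],[0,0,-0.4,0,0],[0,0,-0.8,0,0],[0,0,-1,0,0],[0,0,-1,0,0],[0,0,-0.8,0,0],[0,0,0,0,0]],
])

```text
time: 15.75
eef_pos: [0.5667, 0.3143, 0.1585]
tcp_rot: [[0.986, 0.167, 0.007], [0.167, -0.986, 0.004], [0.008, -0.003, -1.0]]
wrist_force: [0.6, 1.4, 0.2]
grip_width: 0.0854
grip_force: 0.0
```

```bash
python3 - <<'E'
from h import *
need(.435,.018,.15)
T=vision.camera("top");S=vision.camera("side");W=vision.camera("wrist");cv2.imwrite("pics/w6.png",W["color"])
for p,ax,a in blobs(W["color"],"green",300): print("g",p.round(1),ax,plane(W,p,.038).round(4))
P=[min(blobs(c["color"],"green",40),key=lambda b:np.linalg.norm(b[0]-proj(c,np.array([.566,.3115,.038]))))[0] for c in(T,S)]
print(P,tri(T,P[0],S,P[1]))
E
```

```text
t 15.75 pos [0.5667 0.3143 0.1585] yaw_y -80.36 units [-7.18 10.8   0.25] F [0.6 1.4 0.2] w 0.0854
g [277.8 211.5] (45.65678787231445, 46.81300354003906) [0.5643 0.3136 0.038 ]
[array([149.46928406, 199.69081116]), array([212.55895996, 159.91049194])] (array([0.56267163, 0.31405838, 0.03698512]), np.float64(0.00038814614401627603))
```

View pics/w6.png

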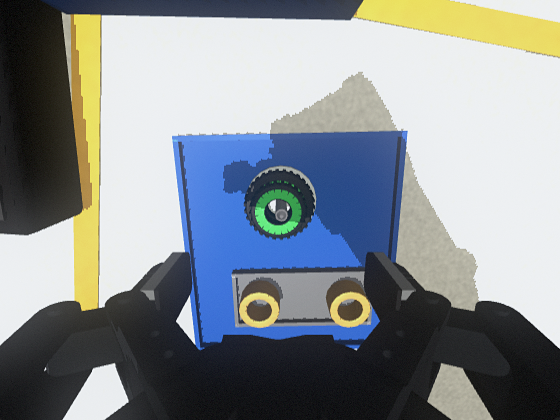

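The medium gear is seated, its band at (278,211) with the spindle visible in the bore, and its top triangulates to 37 mm. The racked bearings are intact at (259,309) and (348,310). Now the small gear.

play_rows([
  [[-0.6,0.9,0,0,0],[-0.6,0.9,0,0,0],[-0.6,0.9,0,0,0],[-0.6,0.9,0,0,0],[-0.6,0.9,0,0,0],[-0.6,0.9,0,0,0],[-0.6,0.9,0,0,0],[-0.6,0.9,0,0,0],[-0.6,0.9,0,0,0],[-0.6,0.9,0.1,0,0],[-0.6,0.9,0.1,0,0],[-0.6,0.9,0.1,0,0]],
])

```text
time: 16.9
eef_pos: [0.4311, 0.0154, 0.1445]
tcp_rot: [[0.986, 0.168, -0.002], [0.168, -0.986, -0.0], [-0.002, -0.0, -1.0]]
wrist_force: [1.0, -0.7, -0.1]
grip_width: 0.0856
grip_force: 0.0
```

play_rows([
  [[0,0,0,0,0],[0,0,0,0,0]],
])

```text
time: 17.07
eef_pos: [0.4314, 0.0151, 0.1446]
tcp_rot: [[0.986, 0.165, -0.002], [0.165, -0.986, -0.0], [-0.002, 0.0, -1.0]]
wrist_force: [0.6, 0.4, 0.0]
grip_width: 0.0853
grip_force: 0.0
```

```bash
python3 - <<'E'
from h import *
W=vision.camera("wrist")
for p,ax,a in blobs(W["color"],"green",300):
    X=plane(W,p,.014);print(p.round(1),X.round(4))
    if abs(p[0]-278)<60:need(X[0],X[1],.0255)
E
```

```text
[275.3 200.4] [0.4358 0.0186 0.014 ]
t 17.12 pos [0.4323 0.0164 0.1449] yaw_y -80.42 units [ 0.16 -0.06  4.78] F [0.6 0.4 0.5] w 0.0849
```

play_rows([
  [[0.16,-0.06,0.8,0,0],[0,0,0.9,0,0],[0,0,0.9,0,0],[0,0,0.9,0,0],[0,0,0.7,0,0],[0,0,0.5,0,0.3],[0,0,0.2,0,0.4],[0,0,0,0,0.4],[0,0,0,0,0.4],[0,0,0,0,0.4]],
])

```text
time: 17.95
eef_pos: [0.4368, 0.0192, 0.0234]
tcp_rot: [[0.986, 0.168, 0.001], [0.168, -0.986, 0.0], [0.001, -0.0, -1.0]]
wrist_force: [0.3, -0.3, 1.1]
grip_width: 0.0514
grip_force: 0.0
```

```bash
python3 - <<'E'
from h import *
need(.4358,.0186,.0255)
W=vision.camera("wrist");cv2.imwrite("pics/w7.png",W["color"])
for p,ax,a in blobs(W["color"],"green",300): print(p.round(1),plane(W,p,.014).round(4))
E
```

```text
t 17.95 pos [0.4368 0.0192 0.0234] yaw_y -80.31 units [-0.04  0.02 -0.08] F [ 0.3 -0.3  1.1] w 0.0514
[279.9 268.9] [0.4362 0.0186 0.014 ]
```

View pics/w7.png

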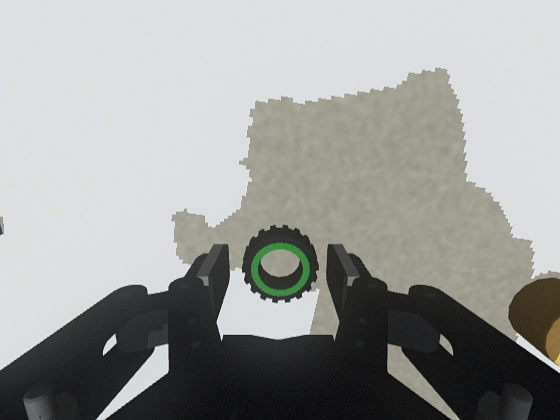

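The small gear at (280,268) is centred between the pads, whose front tip corners are at (228,244) and (328,244). That puts the tips about 14 mm ahead at this opening, so I go 3 mm lower and grip.

play_rows([
  [[-0.02,0,0.12,0,0.4],[0,0,0,0,0.6],[0,0,0,0,0.9],[0,0,0,0,0.9],[0,0,0,0,0.9],[0,0,-0.4,0,0.9],[0,0,-0.8,0,0.9],[0,0,-1,0,0.9],[0,0,-1,0,0.9],[0,0,-1,0,0.9],[0,0,-1,0,0.9],[0,0,0,0,0.9]],
])

```text
time: 19.0
eef_pos: [0.4377, 0.0188, 0.1539]
tcp_rot: [[0.986, 0.167, 0.007], [0.167, -0.986, 0.0], [0.007, 0.001, -1.0]]
wrist_force: [-0.0, 0.3, -0.1]
grip_width: 0.0339
grip_force: 60.0
```

```bash
python3 - <<'E'
from h import *
W=vision.camera("wrist")
for p,ax,a in blobs(W["color"],"green",300): print(p.round(1),ax,plane(W,p,get_obs()["eef_pos"][2]-.008).round(4))
print(get_obs()["grip_force"]);need(.565,.3115,.1500)
E
```

```text
[277.5 269.5] (55.1068115234375, 60.00228500366211) [0.4364 0.0192 0.1441]
60.039798917714506
t 19.05 pos [0.4371 0.0186 0.1521] yaw_y -80.38 units [  7.   -10.7    0.11] F [ 0.2 -0.2  0.3] w 0.0335
```

play_rows([
  [[0.4,-0.7,0,0,0.9],[0.6,-0.9,0,0,0.9],[0.6,-0.9,0,0,0.9],[0.6,-0.9,0,0,0.9],[0.6,-0.9,0,0,0.9],[0.6,-0.9,0,0,0.9],[0.6,-0.9,0,0,0.9],[0.6,-0.9,0,0,0.9],[0.6,-0.9,0,0,0.9],[0.6,-0.9,0,0,0.9],[0.6,-0.9,0,0,0.9],[0.6,-0.9,0,0,0.9]],
])

```text
time: 20.05
eef_pos: [0.5637, 0.3101, 0.1482]
tcp_rot: [[0.986, 0.168, -0.002], [0.168, -0.986, -0.001], [-0.002, 0.001, -1.0]]
wrist_force: [1.5, 0.5, -0.1]
grip_width: 0.034
grip_force: 60.0
```

play_rows([
  [[0,-0.15,0.2,0,0.9],[0,0,0.3,0,0.9],[0,0,0,0,0.9],[0,0,0,0,0.9]],
])

```text
time: 20.38
eef_pos: [0.5625, 0.3108, 0.1358]
tcp_rot: [[0.986, 0.166, -0.002], [0.166, -0.986, -0.003], [-0.003, 0.002, -1.0]]
wrist_force: [-0.1, -0.3, -0.0]
grip_width: 0.0339
grip_force: 60.1
```

```bash
python3 - <<'E'
from h import *
W=vision.camera("wrist")
for p,ax,a in blobs(W["color"],"green",300): print(p.round(1),ax,plane(W,p,get_obs()["eef_pos"][2]-.008).round(4))
need(.565,.3115,.062)
E
```

```text
[277.6 269.4] (55.86974334716797, 60.37844467163086) [0.5624 0.3114 0.1286]
[275.1 212.4] (46.718807220458984, 51.0827751159668) [0.5911 0.3175 0.1286]
t 20.43 pos [0.5629 0.311  0.1366] yaw_y -80.44 units [ 0.09 -0.01  2.98] F [0.3 0.7 0.2] w 0.034
```

play_rows([
  [[0.1,0,0.2,0,0.9],[0,0,0.5,0,0.9],[0,0,0.5,0,0.9],[0,0,0.5,0,0.9],[0,0,0.5,0,0.9],[0,0,0.4,0,0.9],[0,0,0.2,0,0.9],[0,0,0.16,0,0.9],[0,0,0,0,0.9],[0,0,0,0,0.9]],
])

```text
time: 21.27
eef_pos: [0.5658, 0.3135, 0.0635]
tcp_rot: [[0.986, 0.168, 0.0], [0.168, -0.986, 0.0], [0.0, -0.0, -1.0]]
wrist_force: [0.4, 0.8, -0.2]
grip_width: 0.0338
grip_force: 60.1
```

```bash
python3 - <<'E'
from h import *
need(.565,.3115,.0615)
E
```

```text
t 21.27 pos [0.5658 0.3135 0.0635] yaw_y -80.35 units [-0.05  0.07  0.08] F [ 0.4  0.8 -0.2] w 0.0338
```

play_rows([
  [[-0.04,0.06,0.06,0,0.9],[0,0,0.06,0,0.9],[0,0,0,0,0.9]],
])

```text
time: 21.52
eef_pos: [0.565, 0.3116, 0.0604]
tcp_rot: [[0.986, 0.167, 0.0], [0.167, -0.986, 0.0], [0.0, -0.0, -1.0]]
wrist_force: [0.1, -0.1, 0.3]
grip_width: 0.0339
grip_force: 60.1
```

play_rows([
  [[0,0,0,0,0.6],[0,0,0,0,0.4],[0,0,0,0,0.2],[0,0,0,0,0],[0,0,0,0,0],[0,0,-0.4,0,0],[0,0,-0.8,0,0],[0,0,-1,0,0],[0,0,-1,0,0],[0,0,-0.4,0,0],[0,0,0,0,0]],
])

```text
time: 22.43
eef_pos: [0.5663, 0.3126, 0.1538]
tcp_rot: [[0.986, 0.167, 0.005], [0.167, -0.986, 0.003], [0.005, -0.002, -1.0]]
wrist_force: [0.2, 1.3, -0.2]
grip_width: 0.0849
grip_force: 0.0
```

```bash
python3 - <<'E'
from h import *
need(.4318,-.1365,.15)
T=vision.camera("top");S=vision.camera("side");W=vision.camera("wrist")
for p,ax,a in blobs(W["color"],"green",300): print("g",p.round(1),ax,plane(W,p,.052).round(4))
P=[min(blobs(c["color"],"green",40),key=lambda b:np.linalg.norm(b[0]-proj(c,np.array([.566,.3115,.052]))))[0] for c in(T,S)]
print(P,tri(T,P[0],S,P[1]))
# rack: grey region rect + neighbours top rims
for p,ax,a in blobs(W["color"],"brass",300): print("b",p.round(1),ax,plane(W,p,.034).round(4))
v=np.hstack([W["color"][150:390,130:440],cv2.resize(S["color"][130:215,135:275],None,fx=2.8,fy=2.823)[:240]]);cv2.imwrite("pics/w8.png",v)
E
```

```text
t 22.43 pos [0.5663 0.3126 0.1538] yaw_y -80.36 units [-8.31 16.81  0.07] F [ 0.2  1.3 -0.2] w 0.0849
g [277.4 216. ] (36.32374572753906, 37.3233642578125) [0.565  0.3124 0.052 ]
[array([148.63986206, 200.25967407]), array([409.83135986, 222.63285828])] (array([0.63653024, 0.05876781, 0.08341708]), np.float64(0.355389204576117))
b [257.  310.9] (36.02313232421875, 41.56974792480469) [0.4641 0.3147 0.034 ]
b [347.7 306.9] (42.89386749267578, 44.160919189453125) [0.4829 0.2312 0.034 ]
b [ 80.9 139.2] (37.88530349731445, 368.9498596191406) [0.5966 0.4779 0.034 ]
b [480.7  22.7] (41.998680114746094, 272.6269226074219) [0.7296 0.1901 0.034 ]
```

View pics/w8.png

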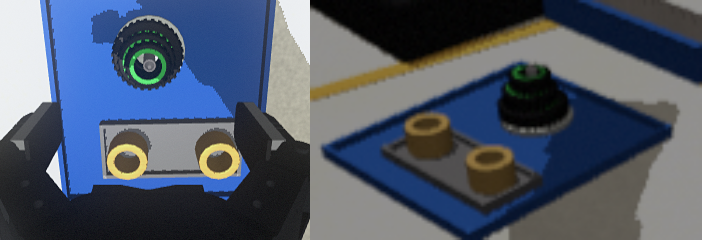

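All three gears are stacked, with the spindle showing through the small one at crop (148,65). The rack bearings are undisturbed. Now the bearing, for which I check the joint room for a 90° turn.

```bash
python3 - <<'E'
from h import *
print(get_obs()["q"].round(2))
T=vision.camera("top");S=vision.camera("side")
P=[min(blobs(c["color"],"green",a),key=lambda b:np.linalg.norm(b[0]-proj(c,np.array([.566,.3115,.052]))))[0] for c,a in((T,40),(S,15))]
print(P,tri(T,P[0],S,P[1])[0].round(4))
E
```

```text
[-0.41  0.63 -0.23  1.58  0.16  0.96 -2.09]
[array([148.62605286, 200.24853516]), array([409.83135986, 222.63285828])] [0.6365 0.0588 0.0834]
```

play_rows([
  [[0,0,0,-1,0],[0,0,0,-1,0],[0,0,0,-1,0],[0,0,0,-1,0],[0,0,0,-1,0],[0,0,0,-1,0],[0,0,0,-1,0],[0,0,0,-1,0],[0,0,0,-1,0],[0,0,0,-1,0],[0,0,0,-1,0],[0,0,0,-1,0]],
])

```text
time: 23.68
eef_pos: [0.5644, 0.3114, 0.1488]
tcp_rot: [[0.344, 0.939, -0.002], [0.939, -0.344, -0.001], [-0.002, -0.002, -1.0]]
wrist_force: [0.6, -0.1, 0.7]
grip_width: 0.0856
grip_force: 0.0
```

play_rows([
  [[0,0,0,-1,0],[0,0,0,-1,0],[0,0,0,-1,0],[0,0,0,-1,0],[0,0,0,-1,0],[0,0,0,-1,0],[0,0,0,0,0],[0,0,0,0,0]],
])

```text
time: 24.35
eef_pos: [0.5646, 0.3114, 0.1491]
tcp_rot: [[-0.165, 0.986, -0.002], [0.986, 0.165, -0.0], [-0.0, -0.002, -1.0]]
wrist_force: [-0.7, 0.0, 0.6]
grip_width: 0.0857
grip_force: 0.0
```

```bash
python3 - <<'E'
from h import *
need(.4318,-.1365,.15)
E
```

```text
t 24.35 pos [0.5646 0.3114 0.1491] yaw_y 9.5 units [-16.79  -8.19  -0.02] F [-0.7  0.   0.6] w 0.0857
```

play_rows([
  [[-0.6,-0.3,0,0,0],[-0.95,-0.46,0,0,0],[-0.95,-0.46,0,0,0],[-0.95,-0.46,0,0,0],[-0.95,-0.46,0,0,0],[-0.95,-0.46,0,0,0],[-0.95,-0.46,0,0,0],[-0.95,-0.46,0,0,0],[-0.95,-0.46,0,0,0],[-0.95,-0.46,0,0,0],[-0.95,-0.46,0,0,0],[-0.95,-0.46,0,0,0]],
])

```text
time: 25.35
eef_pos: [0.4785, 0.0157, 0.1501]
tcp_rot: [[-0.164, 0.986, -0.0], [0.986, 0.164, 0.0], [0.0, -0.0, -1.0]]
wrist_force: [-0.3, 0.1, 1.0]
grip_width: 0.0853
grip_force: 0.0
```

play_rows([
  [[-0.95,-0.46,0,0,0],[-0.95,-0.46,0,0,0],[-0.95,-0.46,0,0,0],[-0.95,-0.46,0,0,0],[-0.95,-0.46,0,0,0],[-0.95,-0.5,0,0,0],[0,0,0,0,0],[0,0,0,0,0]],
])

```text
time: 26.02
eef_pos: [0.4334, -0.1367, 0.15]
tcp_rot: [[-0.161, 0.987, -0.001], [0.987, 0.161, 0.0], [0.0, -0.001, -1.0]]
wrist_force: [0.4, 0.7, 0.2]
grip_width: 0.0854
grip_force: 0.0
```

```bash
python3 - <<'E'
from h import *
W=vision.camera("wrist");cv2.imwrite("pics/w9.png",W["color"])
h=cv2.cvtColor(W["color"],cv2.COLOR_BGR2HSV);m=cv2.inRange(h,(18,70,140),(32,255,255))
for p,ax,a in blobs(W["color"],"brass",300): print(p.round(1),ax,plane(W,p,.026).round(4))
cs,hi=cv2.findContours(m,cv2.RETR_CCOMP,cv2.CHAIN_APPROX_NONE)
for c,hh in zip(cs,hi[0]):
    if len(c)>40: e=cv2.fitEllipse(c);print(hh[3],e,plane(W,e[0],.026).round(4))
need(.4318,-.1365,.031)
E
```

```text
[550.8 308.4] (26.06256675720215, 67.9921646118164) [ 0.7132 -0.1933  0.026 ]
[274.3 203.9] (43.263484954833984, 45.79277420043945) [ 0.4305 -0.1333  0.026 ]
-1 ((548.9707641601562, 312.6192932128906), (19.735118865966797, 63.29628372192383), 15.264986991882324) [ 0.7133 -0.1981  0.026 ]
-1 ((272.04449462890625, 199.2743377685547), (25.932933807373047, 37.354591369628906), 72.11742401123047) [ 0.4279 -0.1295  0.026 ]
t 26.07 pos [ 0.434  -0.1354  0.1502] yaw_y 9.46 units [-0.03 -0.09  4.77] F [-0.4 -0.2  0.1] w 0.0851
```

View pics/w9.png

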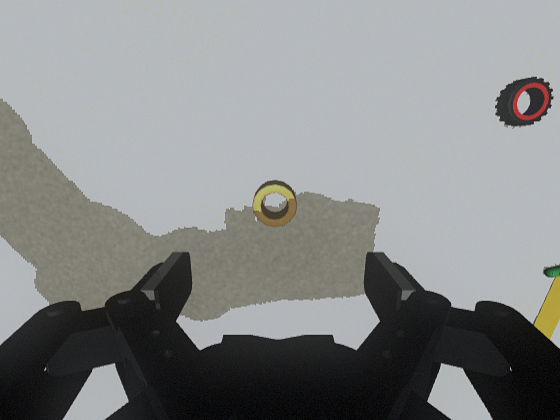

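The bearing stands upright at (275,204), centred between the pads, and the red reject sits undisturbed at (525,102).

play_rows([
  [[0,-0.12,0.8,0,0],[0,0,0.9,0,0],[0,0,0.9,0,0],[0,0,0.9,0,0],[0,0,0.8,0,0],[0,0,0.4,0,0],[0,0,0.2,0,0.3],[0,0,0,0,0.5],[0,0,0,0,0.8],[0,0,0,0,0.8],[0,0,0,0,0.8],[0,0,0,0,0.8]],
])

```text
time: 27.07
eef_pos: [0.4316, -0.1355, 0.029]
tcp_rot: [[-0.168, 0.986, 0.002], [0.986, 0.168, -0.0], [-0.001, 0.002, -1.0]]
wrist_force: [-1.3, 0.9, 4.6]
grip_width: 0.0367
grip_force: 59.4
```

```bash
python3 - <<'E'
from h import *
need(.4305,-.135,.0275);print(get_obs()["grip_force"])
W=vision.camera("wrist");cv2.imwrite("pics/w10.png",W["color"])
E
```

```text
t 27.07 pos [ 0.4316 -0.1355  0.029 ] yaw_y 9.66 units [ 0.03 -0.04  0.06] F [-1.3  0.9  4.6] w 0.0367
59.35685679316521
```

View pics/w10.png

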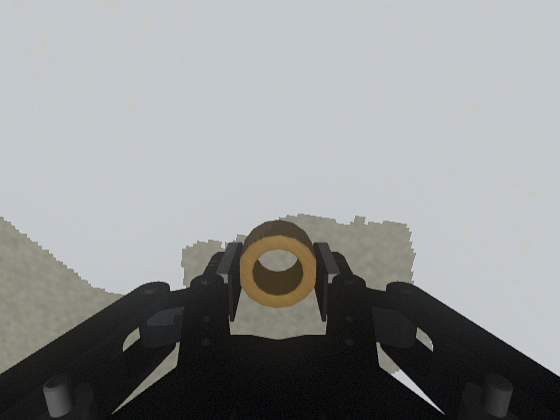

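The bearing is gripped, with its top rim centred at (278,271). I lift and refine the rack centre from the top view in two ways.

play_rows([
  [[0,0,-0.4,0,0.8],[0,0,-0.8,0,0.8],[0,0,-1,0,0.8],[0,0,-1,0,0.8],[0,0,-1,0,0.8],[0,0,-0.7,0,0.8],[0,0,0,0,0.8],[0,0,0,0,0.8]],
])

```text
time: 27.78
eef_pos: [0.4314, -0.1363, 0.1514]
tcp_rot: [[-0.167, 0.986, 0.003], [0.986, 0.167, -0.002], [-0.002, 0.002, -1.0]]
wrist_force: [-0.1, -0.0, -2.6]
grip_width: 0.0367
grip_force: 60.6
```

```bash
python3 - <<'E'
from h import *
T=vision.camera("top");img=T["color"];h=cv2.cvtColor(img,cv2.COLOR_BGR2HSV)
# region of tray not blue, rack part: fill
m=cv2.bitwise_not(mask(img,"blue"));mm=np.zeros_like(m);mm[222:282,128:216]=m[222:282,128:216]
mm=cv2.morphologyEx(mm,cv2.MORPH_OPEN,np.ones((5,5)))
cs=cv2.findContours(mm,cv2.RETR_EXTERNAL,cv2.CHAIN_APPROX_NONE)[0]
for c in cs:
    if cv2.contourArea(c)>300:
        r=cv2.minAreaRect(c);print(r,plane(T,r[0],.012).round(4))
N=[]
for p,ax,a in blobs(img,"brass",100,400):
    X=plane(T,p,.024);print(p,ax,X.round(4))
W=vision.camera("wrist")
for p,ax,a in blobs(W["color"],"brass",300): print("held",p.round(1),ax,plane(W,p,get_obs()["eef_pos"][2]-.003).round(4))
need(.470,.275,.15)
E
```

```text
((171.5862579345703, 248.22816467285156), (31.76331901550293, 74.16316223144531), 79.15969848632812) [0.4676 0.2716 0.012 ]
[147.06001282 250.41278076] (20.01868438720703, 20.6346492767334) [0.4619 0.3171 0.024 ]
[191.43444824 242.70687866] (20.133352279663086, 20.432228088378906) [0.4772 0.2293 0.024 ]
[434.66027832 235.41868591] (19.163000106811523, 72.86832427978516) [ 0.4909 -0.2562  0.024 ]
held [545.7 321.3] (25.656904220581055, 103.47672271728516) [ 0.5696 -0.1398  0.1469]
held [277.4 264.3] (79.24484252929688, 87.81816101074219) [ 0.4305 -0.1313  0.1469]
t 27.88 pos [ 0.4305 -0.1361  0.1499] yaw_y 9.62 units [ 1.595e+01  4.310e+00 -1.000e-02] F [ 0.1  0.1 -1.9] w 0.0372
```

play_rows([
  [[0.6,0.16,0,0,0.8],[0.95,0.25,0,0,0.8],[0.95,0.25,0,0,0.8],[0.95,0.25,0,0,0.8],[0.95,0.25,0,0,0.8],[0.95,0.25,0,0,0.8],[0.95,0.25,0,0,0.8],[0.95,0.25,0,0,0.8],[0.95,0.25,0,0,0.8],[0.95,0.25,0,0,0.8],[0.95,0.25,0,0,0.8],[0.95,0.25,0,0,0.8]],
])

```text
time: 28.88
eef_pos: [0.4557, 0.1497, 0.149]
tcp_rot: [[-0.168, 0.986, -0.002], [0.986, 0.168, -0.001], [-0.0, -0.002, -1.0]]
wrist_force: [1.2, -0.4, -1.2]
grip_width: 0.0368
grip_force: 60.5
```

play_rows([
  [[0.95,0.25,0,0,0.8],[0.95,0.25,0,0,0.8],[0.95,0.25,0,0,0.8],[0.95,0.25,0.2,0,0.8],[0.8,0.25,0.5,0,0.8],[0.2,0.1,0.5,0,0.8],[0,0,0.4,0,0.8],[0,0,0,0,0.8],[0,0,0,0,0.8]],
])

```text
time: 29.63
eef_pos: [0.4689, 0.2707, 0.109]
tcp_rot: [[-0.167, 0.986, -0.003], [0.986, 0.167, -0.003], [-0.002, -0.003, -1.0]]
wrist_force: [0.2, 0.4, -1.6]
grip_width: 0.0371
grip_force: 60.5
```

```bash
python3 - <<'E'
from h import *
need(.4695,.272,.038)
W=vision.camera("wrist");v=W["color"].copy()
for X in [(.4622,.318,.034),(.4695,.2735,.058)]: cv2.drawMarker(v,tuple(int(round(k)) for k in proj(W,np.array(X))),(255,0,255),0,8,1)
# predicted top rim of neighbour_a
pts=np.array([proj(W,np.array([.4622+.02*np.cos(t),.318+.02*np.sin(t),.034])) for t in np.linspace(0,6.28,40)]).round().astype(int)
cv2.polylines(v,[pts],True,(255,0,255),1)
cv2.imwrite("pics/w11.png",v)
E
```

```text
t 29.63 pos [0.4689 0.2707 0.109 ] yaw_y 9.6 units [0.05 0.04 2.84] F [ 0.2  0.4 -1.6] w 0.0371
```

View pics/w11.png

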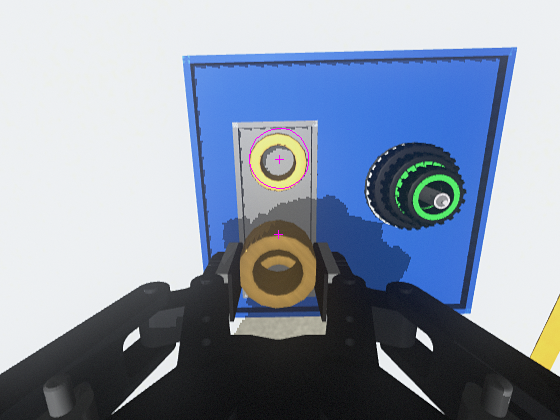

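The rim of neighbour_a at (279,162) sits about 3 px nearer than predicted, roughly 2 mm, which puts the gap's middle at y≈0.272. The held bearing is in line with the rack, and the stack with its spindle is at (440,200). I lower in two stages.

play_rows([
  [[0,0.04,0.2,0,0.8],[0,0,0.4,0,0.8],[0,0,0.4,0,0.8],[0,0,0.4,0,0.8],[0,0,0.2,0,0.8],[0,0,0,0,0.8],[0,0,0,0,0.8]],
])

```text
time: 30.27
eef_pos: [0.4703, 0.2728, 0.0698]
tcp_rot: [[-0.168, 0.986, -0.001], [0.986, 0.168, -0.0], [-0.0, -0.001, -1.0]]
wrist_force: [-1.0, -0.4, -1.2]
grip_width: 0.0366
grip_force: 60.5
```

```bash
python3 - <<'E'
from h import *
need(.4695,.2705,.0385)
W=vision.camera("wrist");h=cv2.cvtColor(W["color"],cv2.COLOR_BGR2HSV)
m=cv2.inRange(h,(18,70,120),(32,255,255))
for c in cv2.findContours(m,cv2.RETR_EXTERNAL,cv2.CHAIN_APPROX_NONE)[0]:
    if len(c)>60: e=cv2.fitEllipse(cv2.convexHull(c));print(e,cv2.boundingRect(c),plane(W,e[0],.034).round(4))
cv2.imwrite("pics/w12.png",W["color"])
E
```

```text
t 30.27 pos [0.4703 0.2728 0.0698] yaw_y 9.67 units [-0.09 -0.05  1.25] F [-1.  -0.4 -1.2] w 0.0366
((276.4736328125, 284.90960693359375), (81.25546264648438, 105.10881805419922), 2.4670002460479736) (240, 235, 76, 104) [0.4744 0.2484 0.034 ]
((274.2621765136719, 172.9296875), (70.1819076538086, 70.24235534667969), 142.6781463623047) (239, 138, 71, 71) [0.4617 0.3159 0.034 ]
```

View pics/w12.png

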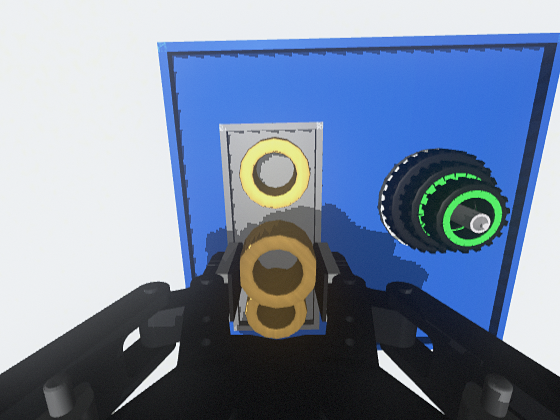

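neighbour_a is now centred at (274,173) and neighbour_b peeks out at (276,315). The held bearing is 2 mm too far forward, so I correct and lower to the floor.

play_rows([
  [[-0.09,-0.05,0,0,0.8],[0,0,0.2,0,0.8],[0,0,0.2,0,0.8],[0,0,0.2,0,0.8],[0,0,0.2,0,0.8],[0,0,0.2,0,0.8],[0,0,0.2,0,0.8],[0,0,0,0,0.8],[0,0,0,0,0.8]],
])

```text
time: 31.07
eef_pos: [0.4695, 0.2704, 0.0399]
tcp_rot: [[-0.168, 0.986, -0.001], [0.986, 0.168, -0.0], [-0.0, -0.001, -1.0]]
wrist_force: [-0.5, -0.1, -1.4]
grip_width: 0.037
grip_force: 60.5
```

```bash
python3 - <<'E'
from h import *
need(.4692,.2708,.037)
W=vision.camera("wrist");h=cv2.cvtColor(W["color"],cv2.COLOR_BGR2HSV)
m=cv2.inRange(h,(18,70,120),(32,255,255))
for c in cv2.findContours(m,cv2.RETR_EXTERNAL,cv2.CHAIN_APPROX_NONE)[0]:
    if len(c)>60: e=cv2.fitEllipse(cv2.convexHull(c));print(e,cv2.boundingRect(c),plane(W,e[0],.034).round(4))
E
```

```text
t 31.07 pos [0.4695 0.2704 0.0399] yaw_y 9.67 units [ 0.02 -0.01  0.12] F [-0.5 -0.1 -1.4] w 0.037
((277.45428466796875, 328.05731201171875), (32.56201934814453, 65.75418090820312), 90.1749038696289) (243, 311, 70, 25) [0.4755 0.2385 0.034 ]
((277.2593994140625, 271.1264953613281), (72.77653503417969, 79.15423583984375), 90.87518310546875) (240, 235, 76, 73) [0.4699 0.2705 0.034 ]
((276.0836486816406, 177.0959014892578), (85.7820816040039, 85.88732147216797), 164.37843322753906) (233, 134, 87, 87) [0.4616 0.316  0.034 ]
```

play_rows([
  [[0,0,0.06,0,0.8],[0,0,0.04,0,0.8],[0,0,0,0,0.8],[0,0,0,0,0.8]],
])

```text
time: 31.45
eef_pos: [0.4698, 0.2704, 0.0379]
tcp_rot: [[-0.168, 0.986, 0.0], [0.986, 0.168, 0.0], [-0.0, 0.0, -1.0]]
wrist_force: [0.4, 0.8, -1.7]
grip_width: 0.0369
grip_force: 60.5
```

play_rows([
  [[0,0,0,0,0.6],[0,0,0,0,0.4],[0,0,0,0,0.2],[0,0,0,0,0.1],[0,0,0,0,0.1],[0,0,-0.3,0,0.1],[0,0,-0.7,0,0.1],[0,0,-1,0,0],[0,0,-1,0,0],[0,0,-1,0,0],[0,0,-1,0,0],[0,0,0,0,0]],
])

```text
time: 32.45
eef_pos: [0.4712, 0.2723, 0.1679]
tcp_rot: [[-0.168, 0.986, 0.006], [0.986, 0.168, 0.004], [0.003, 0.007, -1.0]]
wrist_force: [-0.1, 1.2, -0.5]
grip_width: 0.0852
grip_force: 0.0
```

```bash
python3 - <<'E'
from h import *
need(.4692,.2708,.037)
T=vision.camera("top");S=vision.camera("side");W=vision.camera("wrist")
for p,ax,a in blobs(W["color"],"brass",300): print("W",p.round(1),np.round(ax,1),plane(W,p,.034).round(4))
for p,ax,a in blobs(T["color"],"brass",100,400): print("T",p.round(1),np.round(ax,1),plane(T,p,.026).round(4))
for c,col in((T,"red"),(S,"red")):
  for p,ax,a in blobs(c["color"],col,40): print(col,p.round(1))
cv2.imwrite("pics/fin.png",np.hstack([cv2.resize(W["color"],(480,360)),cv2.resize(S["color"][130:215,150:250],None,fx=3.2,fy=4.235)[:360]]))
E
```

```text
t 32.45 pos [0.4712 0.2723 0.1679] yaw_y 9.67 units [-0.06 -0.12  5.23] F [-0.1  1.2 -0.5] w 0.0852
W [464.1 398.8] [20.3 79.1] [0.711  0.0887 0.034 ]
W [518.7 271.5] [31.5 95.8] [0.7114 0.2456 0.034 ]
W [276.5 225.3] [50.1 88.9] [0.4733 0.2529 0.034 ]
W [275.6 155.2] [44.7 45.3] [0.4618 0.3155 0.034 ]
red [424.7 178.8]
red [311.7 170.6]
red [401.4 279.8]
red [317.6 215.4]
```

View pics/fin.png

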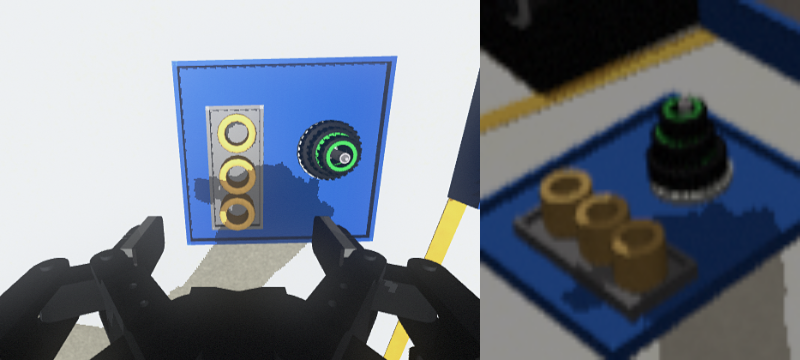

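The final view shows the bearing upright in the rack at (238,175), between the untouched neighbours at (237,133) and (237,214). The gear stack is on the spindle, the rejects have not moved, and the gripper is clear.

```bash
python3 -c "
from station import manip
print(manip.hand_in())"
```

```text
the job is handed in; nothing more can be done
None
```

I handed the job in at about 32 s; the hand-in gave no verdict, but the last pictures showed the large, medium and small green gears stacked on the spindle, the bearing upright in the rack's gap with its neighbours in place, the rejects unmoved, and the gripper open and clear.

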